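# Hold a spring clip open over the edge of the plan card

## Robot

A 7-joint arm with a two-finger parallel gripper is mounted at the origin on the work surface. World frame = base frame: x ahead of the robot, y to its left, z up, the work surface at z = 0. Lengths are in m, angles in rad, forces in N, time in s.
With the tool pointing down it reaches from about 0.425 to 0.925 m from the base axis. Payload 6.8 kg.
Tool frame: the origin (TCP) lies at the very end of the fingers, on their centre line; the grasp point (between the pads) lies 19 mm behind it; z points along the fingers, x is the direction in which the jaws open and shut, and the axes are right-handed (so a half turn about z gives the same grasp; the last joint's range is limited). The gripper opens to 88 mm and grips with 3 to 60 N. Pads are 20 mm wide; open, the fingers measure 115 mm over their backs; the gripper's body (75 mm by 178 mm) begins 61 mm behind the grasp point.
Start: joints at [1.015, 0.477, 0.022, 1.555, -0.011, 1.109, -0.083], TCP at [0.292, -0.608, 0.223] pointing down, gripper open.
Joint ranges: [-2.96, 2.96], [-0.34, 2.1], [-1.41, 1.46], [0.24, 2.44], [-1.37, 4.51], [0.17, 1.92], [-2.96, 2.96]. Speed limits (rad/s): [2.39, 2.39, 3.14, 3.14, 3.14, 3.14, 3.14].

## Interface

Orientations are given as a unit quaternion [w, x, y, z].
In Python, from rig import env gives the robot as it stands.
- The arm moves only by the tool servo_tool, never from a script. Its argument "targets" is a list that holds one entry, the list of rows, each a list of 6 numbers: the shift along the tool's x, y, z in m, then the turn, a rotation vector about the tool's x, y, z in rad. In form: [[[tx, ty, tz, rx, ry, rz], ...]]. A call has exactly 8 rows; each row shifts and turns the commanded pose from where the row before left it, along the tool's axes as they then stand; what a row does not reach is not made up. A row lasts 1/12 s, in which the tool goes at most 41.7 mm and 7.16 degrees, less where a joint would pass 70% of its speed; a pose out of reach is approached as far as the arm can. A call is refused whole if a number of a shift passes 0.0417 or a number of a turn 0.125, either way. A call with a gripper value outside its range is refused whole. "claw" is the finger opening in m, from 0 to 0.0878, set as the call begins (left out, the last holds). The fingers move at their own pace and stop on an object; the grip force is fixed at half the most. Time passes only in rows, so rows that do not move let the fingers close, or fill a call up. It gives the time, the measured TCP pose, the force and the opening at its end, in the units of the state.
- env.get_obs(): the state, without advancing time (a new reading comes with each control period).
- env.snapshot(name): name is "scene" or "top"; returns a dict with "img" (420x560x3 uint8, red, green, blue), "fx", "fy", "cx", "cy" (pixels), "cam_to_world" (4x4, takes a point from camera to world coordinates). Camera axes: x right, y up, looking along -z (the intrinsics and any distortion apply to the point x, -y, -z); pixel columns grow to the right and rows downward; lengths in m; the calibration is good to about 2 mm. A picture is of the moment at which its call begins. There is no depth.
- env.sign_off(): hands the job in, once; it reports no verdict.
Trained networks look in the newest picture that a camera, given by its name, has taken for a name from the list of things; names that differ only in an ending like _2 or _b are one class to them, and where a whole thing is asked for, a point or a joint stands for the part that bears it (a point fixed in the world has none). Each returns a list of dicts, best first, with "conf" (0 to 1); they miss things now and then, are a little off and sometimes report something else, mostly with a low value. They report only what shows in the picture. A call takes as long as a camera call. They do not tell look-alikes from the thing itself.
- env.cut_out(camera, thing): "region" (420x560 bool, what is visible of it) and "xy" ([column, row] in pixels, amid what is visible of it).
- env.mark_of(camera, thing): "xy" ([column, row] in pixels: a listed point, or the origin of a listed thing).
The state is a dict: "clock": time; "joints": joint angles; "joint_vel": joint speeds; "effort": joint torques, N m; "position": TCP position; "tcp_rot": TCP orientation; "ft_force": force on the tool from outside, world axes, zero at the start; "moment": the same for the moment, N m; "opening": opening from 0.0 (shut) to 1.0 (fully open).
Only numpy, scipy, OpenCV 4.12 (cv2) and the standard library are available. Lean on these libraries where they do the work, as an engineer would, in place of code of your own. Each camera call takes 0.05 s, during which the arm holds its last target. There are 200 camera calls.

## Task

Squeeze the handles of the orange spring clip to take it off the rim of the red parts bin, and bring it, gaping wide, well down over the middle of the top edge of the upright plan card, one jaw in front and one behind, both standing clear of the card, so that I can slip a fresh drawing in. Finish still holding it there squeezed open: do not let go, and never let it bite or press on the card. Leave the card, the bin, the blue clip and the tools where they are.

Things in the scene. Friction and masses are not known exactly. Their poses are not given: they have to be found in the camera images.
- clip: the orange spring clip: black arms, orange grips and jaw pads, steel coil; 105 mm tall, 22 mm wide (own y), some 60 g. Origin on the pivot pin; z up from jaws to handles, y along the pin, x from arm to arm. Starts upright, biting the bin's robot-side wall, pivot 22 mm above the rim. The frame rides on the -x arm: it tips by half the opening angle when squeezed evenly
- clip_handle_a (a point): outer face of the -x handle, 40 mm above the pivot. The handles rise in a V to 58 mm above the pivot: shut on the wall, their outer faces are 64 mm apart at the tops and 54 mm apart here; fully squeezed about 34 mm and nearly parallel
- clip_handle_b (a point): outer face of the +x handle, 40 mm above the pivot
- clip_arm (a joint): opening angle of the orange clip, rad: 0 shut on the 4 mm wall, grows as the handles are squeezed, stop at 0.52; gap between the pads about 4 mm + 42 mm x angle (25 mm at 0.5). Squeezing 40 mm above the pivot takes about 9 N on each handle to start and 15 N to hold fully open; springs shut when let go
- clip_jaw_a (a point): centre of the inner face of the orange pad on the clip's -x arm, 42 mm below the pivot; pads are 12 mm tall, the jaws end 48 mm below the pivot, and the pivot barrel between them has 8 mm radius
- clip_jaw_b (a point): centre of the inner face of the orange pad on the clip's +x arm, 42 mm below the pivot
- card: the plan card: stiff white card 210 mm wide (own y), 4 mm thick (own x), upright in a weighted steel foot 110 x 130 mm that stands loose on the table, 1 kg together; a drilling plan with yellow rings is printed on both faces. Origin on the table under its middle, z up; top edge at 165 mm
- card_edge (a point): middle of the card's top edge, 165 mm above the table; same axes as the card
- bin: red open parts bin, 110 mm (own x) by 220 mm (own y), 70 mm tall, walls 4 mm, filled 25 mm deep with terminals, 1.2 kg, loose on the table. Origin at the centre of its underside; both clips sit on its -x wall (middle plane of the wall at own x = -53 mm), about 110 mm apart
- blue_clip: bystander: a clip of the same make and size with blue grips and pads, on the same wall of the bin; same origin and axes
- hole_saw: bystander: yellow hole saw standing teeth down, 52 mm diameter, 56 mm tall; origin under its middle
- tape: bystander: grey roll of tape lying flat, 84 mm diameter, 38 mm tall; origin under its middle
- screwdriver: bystander: red screwdriver 200 mm long lying on the robot side of the bin and card; origin under its middle
Things that resemble listed ones, but are neither listed nor needed, are in the scene too. Several things look just like the bin: the one meant starts nearest to the robot's base.

How it is judged:
On the way:
1. the orange clip is squeezed open in the fingers and lifted clear of the bin (value of joint clip_arm above 0.25 rad and contact force between the fingers and clip above 3 N and contact force between clip and bin below 0.1 N and height (world z) of each of clip_jaw_a, clip_jaw_b above 0.085 m), for 0.2 s.
At the end, for the whole second after the job is handed in: Held still by the robot, the orange clip is open over 0.30 rad (17 mm) across the card: pad faces 2 mm or more clear of it, pad centres 8 mm or more below its top edge, pivot above and within 25 mm of the middle, square to 0.3 rad, not touching it; card moved < 15 mm, the rest < 30 mm (value of joint clip_arm above 0.3 rad and contact force between the fingers and clip above 3 N and contact force between clip and card below 0.3 N and contact force between clip and bin below 0.1 N and ((x of clip_jaw_a in the frame of card below -0.004 m and x of clip_jaw_b in the frame of card above 0.004 m) or (x of clip_jaw_a in the frame of card above 0.004 m and x of clip_jaw_b in the frame of card below -0.004 m)) and z of each of clip_jaw_a, clip_jaw_b in the frame of card below 0.157 m and z of clip in the frame of card above 0.165 m and y of clip in the frame of card_edge between -0.025 and 0.025 m and angle between the y axis of clip and the y axis of card, either way round below 0.3 rad and linear speed of clip below 0.03 m/s and distance of card_edge from where it was at the start of the episode below 0.015 m and distance of each of bin, blue_clip, hole_saw, tape, screwdriver from where it was at the start of the episode below 0.03 m); the arm keeps its last pose, push and grip.
It fails at once if the orange clip bites or presses on the card (over 5 N) (contact force between clip and card above 5 N).
It fails at once if the card is knocked over or shoved (distance of card_edge from where it was at the start of the episode above 0.03 m).
It fails at once if the blue clip is knocked off the bin (distance of blue_clip from where it was at the start of the episode above 0.04 m).
It also fails if it takes over 37 s, if anything falls off the work surface, if the arm or the gripper's body presses on something with over 40 N, if the wrist force passes 120 N, or if a joint passes its speed limit or range.

## Working session

There is one attempt and no reset: what is moved stays moved. The work goes in short steps, Python scripts to look and compute and a tool call to move; the robot and the scene stay as the last step left them, time stands still between calls to the robot, and variables do not carry over. Pictures are saved under pics/ and viewed, about 8 in all and at most 12, crops included, and the job is handed in when it is done.

Besides the shell and the picture viewer there is one more tool, called after "Call:" as a command line: name --argument value ..., lists and objects as JSON in quotes. servo_tool: Moves the arm, as the interface text tells. Its arguments: {"type":"object","properties":{"targets":{"type":"array"},"claw":{"type":"number"}},"required":["targets"]}

```bash
mkdir -p pics; cat > h.py <<'E'
import numpy as np, cv2
from rig import env
def ray(s,xy):
    d=np.array([(xy[0]-s['cx'])/s['fx'],-(xy[1]-s['cy'])/s['fy'],-1.])
    T=np.array(s['cam_to_world']);d=T[:3,:3]@d
    return T[:3,3],d/np.linalg.norm(d)
def tri(rs):
    A=sum(np.eye(3)-np.outer(d,d) for o,d in rs);b=sum((np.eye(3)-np.outer(d,d))@o for o,d in rs)
    p=np.linalg.solve(A,b);return p,[np.linalg.norm((np.eye(3)-np.outer(d,d))@(p-o)) for o,d in rs]
def onz(r,z):
    o,d=r;return o+d*(z-o[2])/d[2]
def proj(s,p):
    T=np.array(s['cam_to_world']);q=T[:3,:3].T@(np.array(p)-T[:3,3])
    return s['cx']+s['fx']*q[0]/-q[2],s['cy']-s['fy']*q[1]/-q[2]
E
python3 - <<'E'
from h import *
o=env.get_obs();print({k:np.round(v,3) for k,v in o.items()})
S={}
for c in("scene","top"):
    s=S[c]=env.snapshot(c);print(c,[k for k in s],np.round(s['cam_to_world'],2).tolist(),s['fx'])
    cv2.imwrite(f'pics/{c}.png',s['img'][...,::-1])
    for n in["clip","clip_handle_a","clip_jaw_a","card","card_edge","bin","blue_clip"]:
        print(c,n,[(np.round(m['xy']).tolist(),round(m['conf'],2)) for m in env.mark_of(c,n)])
E
```

```text
{'clock': np.float64(0.0), 'joints': array([ 1.015,  0.478,  0.022,  1.556, -0.011,  1.109, -0.083]), 'joint_vel': array([ 0.002, -0.   , -0.003,  0.   ,  0.   ,  0.001, -0.001]), 'effort': array([ 1.0000e-03, -5.8285e+01,  1.5350e+00, -2.7261e+01, -5.4000e-02,
        1.7000e-02,  0.0000e+00]), 'position': array([ 0.292, -0.608,  0.222]), 'tcp_rot': array([-0.   ,  0.846, -0.532, -0.001]), 'ft_force': array([-0.487, -0.822,  0.584]), 'moment': array([ 0.036, -0.01 ,  0.006]), 'opening': np.float64(1.001)}
scene ['img', 'fx', 'fy', 'cx', 'cy', 'cam_to_world'] [[-0.88, -0.31, 0.35, 1.06], [0.47, -0.59, 0.66, 1.03], [0.0, 0.75, 0.67, 1.06], [0.0, 0.0, 0.0, 1.0]] 489.5578363852745
scene clip [([299.0, 238.0], 0.9)]
scene clip_handle_a [([305.0, 225.0], 0.69), ([293.0, 234.0], 0.53)]
scene clip_jaw_a [([293.0, 251.0], 0.6), ([290.0, 251.0], 0.54)]
scene card [([242.0, 186.0], 0.66)]
scene card_edge [([240.0, 142.0], 0.84)]
scene bin [([365.0, 366.0], 0.97), ([289.0, 278.0], 0.74)]
scene blue_clip [([321.0, 261.0], 0.58), ([303.0, 226.0], 0.57)]
top ['img', 'fx', 'fy', 'cx', 'cy', 'cam_to_world'] [[-0.03, 1.0, -0.08, 0.49], [-1.0, -0.03, -0.0, 0.13], [-0.0, 0.08, 1.0, 1.12], [0.0, 0.0, 0.0, 1.0]] 384.3171396630217
top clip [([256.0, 225.0], 0.71)]
top clip_handle_a [([259.0, 227.0], 0.68), ([257.0, 208.0], 0.42)]
top clip_jaw_a [([257.0, 221.0], 0.55), ([261.0, 224.0], 0.51)]
top card [([283.0, 150.0], 0.71), ([400.0, 222.0], 0.66)]
top card_edge [([421.0, 223.0], 0.89)]
top bin [([244.0, 207.0], 0.98), ([128.0, 222.0], 0.77), ([257.0, 221.0], 0.7)]
top blue_clip [([221.0, 226.0], 0.49)]
```

```bash
python3 -c "
import cv2,numpy as np
a=cv2.imread('pics/scene.png');b=cv2.imread('pics/top.png');cv2.imwrite('pics/both.png',np.vstack([a,b])[:, :]) "
```

```text
(no output)
```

View pics/scene.png

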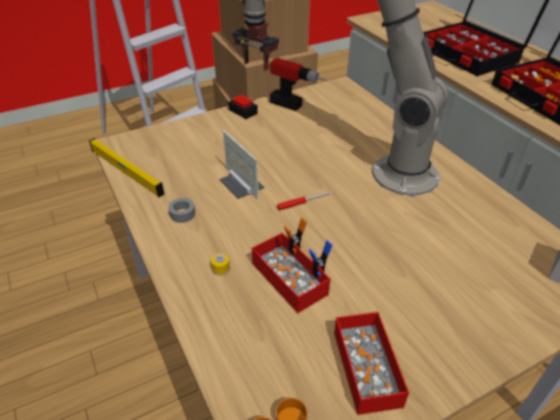

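View pics/top.png

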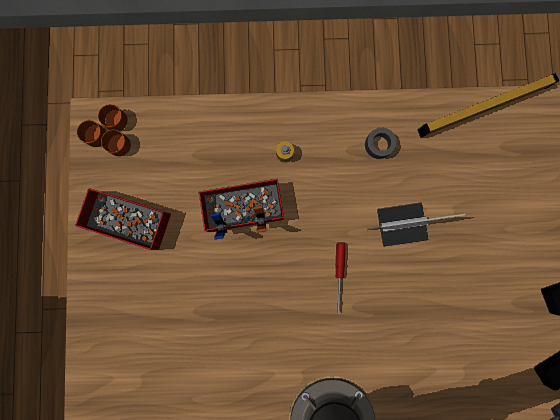

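Orange clip: scene (299,235), top (260,220). The blue one at scene (321,258), top (220,226) could be taken for it. The target bin is at top (243,207), nearest the base, and the look-alike at top (125,222). The card is at scene (240,165), top (425,223).

```bash
python3 - <<'E'
from h import *
S={c:env.snapshot(c) for c in("scene","top")}
def m(c,n,near):
    l=env.mark_of(c,n);l=[x for x in l if np.hypot(*(np.array(x['xy'])-near))<35]
    return l[0]['xy'] if l else None
for n,a,b in[("clip",(299,238),(258,222)),("clip_handle_a",(299,230),(259,220)),("clip_jaw_a",(292,251),(258,222)),("card_edge",(240,142),(421,223)),("bin",(289,278),(244,207)),("blue_clip",(321,258),(220,226))]:
    p,q=m("scene",n,a),m("top",n,b)
    if p is None or q is None: print(n,p,q);continue
    P,e=tri([ray(S["scene"],p),ray(S["top"],q)]);print(n,P.round(3),np.round(e,4))
# geometric: mask min-rects in top
for n in("bin","card","clip","blue_clip"):
    for r in env.cut_out("top",n)[:2]:
        c=cv2.findContours(r['region'].astype(np.uint8),0,1)[0];c=max(c,key=cv2.contourArea)
        box=cv2.boxPoints(cv2.minAreaRect(c));print(n,r['conf'],[float(v) for v in r['xy']],"z=.07",[onz(ray(S['top'],b),.07 if n!='card' else .165)[:2].round(3).tolist() for b in box])
a=S['scene']['img'];b=S['top']['img']
im=np.hstack([cv2.resize(a[200:310,240:350],(400,400),interpolation=2),cv2.resize(b[170:250,190:290],(400,400)[:2],interpolation=2)])
im2=np.hstack([cv2.resize(a[120:210,190:300],(400,400*90//110),interpolation=2),cv2.resize(b[180:270,360:470],(400,400*90//110),interpolation=2)])
cv2.imwrite('pics/crop.png',np.vstack([im,im2])[:600 if 0 else None,:,::-1][:, :])
x=cv2.imread('pics/crop.png');cv2.imwrite('pics/crop.png',cv2.resize(x,(660,600)))
E
```

```text
clip [0.556 0.19  0.101] [0.0011 0.0011]
clip_handle_a [0.53  0.179 0.131] [0.0027 0.0027]
clip_jaw_a [0.559 0.18  0.047] [0.0021 0.0021]
card_edge [ 0.543 -0.216  0.176] [0.0039 0.0039]
bin [ 0.603  0.236 -0.008] [0.0016 0.0016]
blue_clip [0.542 0.289 0.097] [0.0047 0.0047]
bin 0.72 [243.0, 203.5] z=.07 [[0.643, 0.353], [0.674, 0.132], [0.56, 0.116], [0.53, 0.335]]
bin 0.66 [122.4, 220.8] z=.07 [[0.559, 0.691], [0.668, 0.657], [0.585, 0.427], [0.477, 0.464]]
card 0.66 [401.7, 224.6] z=.07 [[0.576, -0.109], [0.587, -0.232], [0.491, -0.238], [0.48, -0.116]]
clip 0.5 [258.6, 219.4] z=.07 [[0.597, 0.203], [0.601, 0.176], [0.532, 0.165], [0.527, 0.191]]
```

View pics/crop.png

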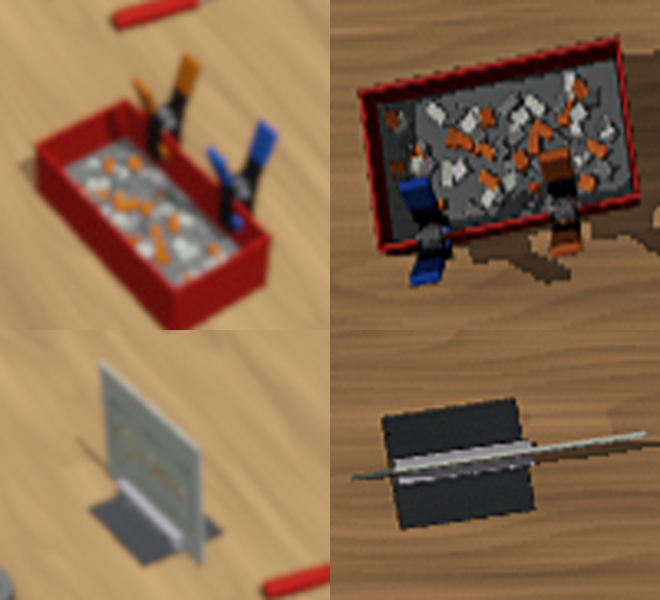

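```bash
python3 - <<'E'
from h import *
S={c:env.snapshot(c) for c in("scene","top")}
t=lambda a,b:[np.round(v,3) for v in tri([ray(S['scene'],a),ray(S['top'],b)])]
# orange tips, hand-read from crop (scene crop: px=240+u/3, 200+v/3)
print('tip front',onz(ray(S['top'],(262.1,230.6)),.15),t((240+190/3,200+58/3),(262.1,230.6)))
print('tip back',onz(ray(S['top'],(258.2,208.3)),.15),t((240+141/3,200+80/3),(258.2,208.3)))
for q in((395,463),(520,448),(645,433)):print('card',onz(ray(S['top'],(360+(q[0]-330)/3,180+(q[1]-330)/3)),.165))
print(t((223.3,130.7),(360+(645-330)/3,180+(433-330)/3)),t((256.7,160),(360+65/3,180+133/3)))
# orange pixels via HSV near clip in both views, handles
for c,(r0,r1,c0,c1) in dict(scene=(205,262,270,320),top=(200,240,245,275)).items():
    h=cv2.cvtColor(S[c]['img'],cv2.COLOR_RGB2HSV)
    m=((h[...,0]>5)&(h[...,0]<20)&(h[...,1]>170)).astype(np.uint8)[r0:r1,c0:c1]
    n,_,st,ce=cv2.connectedComponentsWithStats(m)
    print(c,[(st[i].tolist(),(ce[i]+[c0,r0]).round(1).tolist()) for i in range(1,n) if st[i,4]>8])
E
```

```text
tip front [0.52687499 0.17489527 0.15      ] [array([0.528, 0.175, 0.147]), array([0.001, 0.001])]
tip back [0.58343954 0.18342093 0.15      ] [array([0.584, 0.183, 0.151]), array([0.001, 0.001])]
card [ 0.53375509 -0.12192071  0.165     ]
card [ 0.54335675 -0.22557323  0.165     ]
card [ 0.55297179 -0.3293702   0.165     ]
[array([ 0.553, -0.331,  0.162]), array([0.001, 0.001])] [array([ 0.531, -0.12 ,  0.165]), array([0.003, 0.003])]
scene [([29, 13, 7, 14, 68], [301.9, 224.9]), ([15, 22, 7, 12, 39], [288.2, 232.6]), ([22, 42, 5, 7, 24], [294.2, 249.9])]
top [([0, 0, 19, 15, 124], [254.8, 207.6]), ([23, 4, 6, 4, 18], [270.6, 205.6]), ([21, 12, 5, 4, 16], [267.7, 213.7]), ([5, 14, 4, 3, 9], [251.7, 215.1]), ([12, 23, 9, 9, 58], [261.0, 227.9])]
```

Call:
servo_tool --targets '[[[-0.019,-0.029,-0.003,0,0,-0.053],[-0.019,-0.029,-0.003,0,0,-0.053],[-0.019,-0.029,-0.003,0,0,-0.053],[-0.019,-0.029,-0.003,0,0,-0.053],[-0.019,-0.029,-0.003,0,0,-0.053],[-0.019,-0.029,-0.003,0,0,-0.053],[-0.019,-0.029,-0.003,0,0,-0.053],[-0.019,-0.029,-0.003,0,0,-0.053]]]' --claw 0.0878

```text
clock: 2.47
position: [0.3892, -0.3489, 0.247]
tcp_rot: [0.0, 0.94, -0.341, 0.0]
ft_force: [0.3, -0.5, 0.7]
opening: 0.999
```

Call:
servo_tool --targets '[[[-0.006,-0.034,0,0,0,-0.053],[-0.006,-0.034,0,0,0,-0.053],[-0.006,-0.034,0,0,0,-0.053],[-0.006,-0.034,0,0,0,-0.053],[-0.006,-0.034,0,0,0,-0.053],[-0.006,-0.034,0,0,0,-0.053],[-0.006,-0.034,0,0,0,-0.053],[-0.006,-0.034,0,0,0,-0.053]]]'

```text
clock: 3.13
position: [0.4802, -0.0904, 0.247]
tcp_rot: [0.0, 0.991, -0.136, 0.0]
ft_force: [0.3, 0.2, 0.0]
opening: 1.001
```

Call:
servo_tool --targets '[[[0.009,-0.033,0,0,0,-0.053],[0.009,-0.033,0,0,0,-0.053],[0.009,-0.033,0,0,0,-0.053],[0.009,-0.033,0,0,0,-0.053],[0.009,-0.033,0,0,0,-0.053],[0.009,-0.033,0,0,0,-0.053],[0.009,-0.033,0,0,0,-0.053],[0.009,-0.033,0,0,0,-0.053]]]'

```text
clock: 3.8
position: [0.575, 0.164, 0.2467]
tcp_rot: [0.0, 0.997, 0.075, 0.0]
ft_force: [0.6, -0.6, -0.1]
opening: 0.998
```

Call:
servo_tool --targets '[[[-0.006,-0.006,0,0,0,0],[-0.006,-0.006,0,0,0,0],[-0.005,-0.006,0.015,0,0,0],[0,0,0.024,0,0,0],[0,0,0.024,0,0,0],[0,0,0.01,0,0,0],[0,0,0,0,0,0],[0,0,0,0,0,0]]]'

```text
clock: 4.47
position: [0.5549, 0.177, 0.174]
tcp_rot: [0.0, 0.997, 0.074, -0.0]
ft_force: [-0.1, 0.4, 0.6]
opening: 1.0
```

```bash
python3 - <<'E'
from h import *
o=env.get_obs();print(o['position'],o['tcp_rot'])
s=env.snapshot('scene');a=s['img'].copy()
print(env.mark_of('scene','clip')[:1], proj(s,(.5555,.179,.092)),proj(s,o['position']))
cv2.imwrite('pics/g1.png',cv2.resize(a[150:300,220:380],(640,600),interpolation=2)[...,::-1])
E
```

```text
[0.55491446 0.17702331 0.17397456] [ 2.53985556e-04  9.97280039e-01  7.37049816e-02 -1.87663755e-04]
[{'xy': [294.6, 237.4], 'conf': 0.58}] (np.float64(295.1280375986515), np.float64(237.9405816984186)) (np.float64(295.73540596678697), np.float64(215.7952316974211))
```

View pics/g1.png

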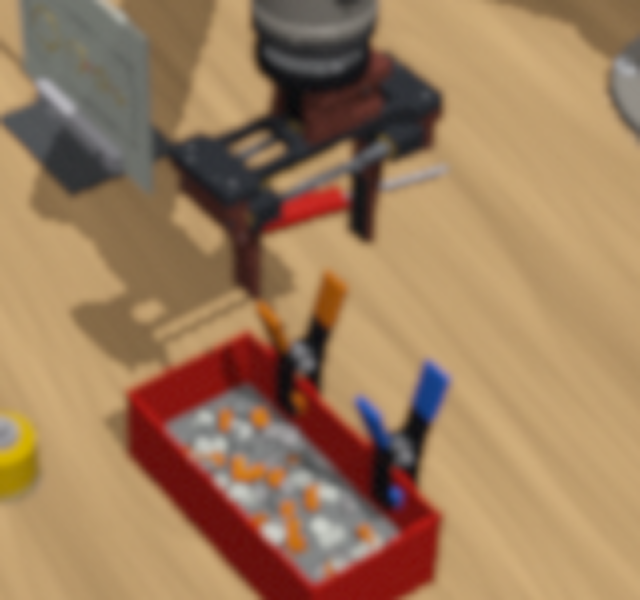

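Call:
servo_tool --targets '[[[0,0,0.015,0,0,0],[0,-0.001,0.015,0,0,0],[0,0,0.012,0,0,0],[0,0,0.01,0,0,0],[0,0,0.009,0,0,0],[0,0,0,0,0,0],[0,0,0,0,0,0],[0,0,0,0,0,0]]]'

```text
clock: 5.23
position: [0.5552, 0.1791, 0.1132]
tcp_rot: [-0.0, 0.997, 0.074, 0.0]
ft_force: [0.1, 0.8, -0.1]
opening: 0.999
```

Call:
servo_tool --targets '[[[0,0,0,0,0,0],[0,0,0,0,0,0],[0,0,0,0,0,0],[0,0,0,0,0,0],[0,0,0,0,0,0],[0,0,0,0,0,0],[0,0,0,0,0,0],[0,0,0,0,0,0]]]' --claw 0.025

```text
clock: 5.9
position: [0.5545, 0.1788, 0.1125]
tcp_rot: [0.0, 0.997, 0.074, -0.0]
ft_force: [-1.2, 0.4, 0.1]
opening: 0.437
```

Call:
servo_tool --targets '[[[0,0,0,0,0,0],[0,0,0,0,0,0],[0,0,0,0,0,0],[0,0,0,0,0,0],[0,0,0,0,0,0],[0,0,0,0,0,0],[0,0,0,0,0,0],[0,0,0,0,0,0]]]'

```text
clock: 6.57
position: [0.5547, 0.1789, 0.1127]
tcp_rot: [0.0, 0.997, 0.074, 0.0]
ft_force: [-0.5, 0.1, -0.5]
opening: 0.37
```

Call:
servo_tool --targets '[[[0,0,-0.006,0,0,0],[0,0,-0.008,0,0,0],[0,0,-0.01,0,0,0],[0,0,-0.01,0,0,0],[0,0,-0.01,0,0,0],[0,0,-0.01,0,0,0],[0,0,-0.01,0,0,0],[0,0,-0.01,0,0,0]]]'

```text
clock: 7.23
position: [0.5548, 0.1789, 0.188]
tcp_rot: [-0.0, 0.997, 0.074, 0.0]
ft_force: [-0.4, 0.6, -0.6]
opening: 0.367
```

Call:
servo_tool --targets '[[[0,0,-0.012,0,0,0],[0,0,-0.012,0,0,0],[0,0,-0.014,0,0,0],[0,0,-0.014,0,0,0],[0,0,-0.014,0,0,0],[0,0,-0.014,0,0,0],[0,0,-0.01,0,0,0],[0,0,0,0,0,0]]]'

```text
clock: 7.9
position: [0.5558, 0.1796, 0.2794]
tcp_rot: [-0.001, 0.997, 0.074, 0.002]
ft_force: [0.6, 0.9, 0.1]
opening: 0.366
```

```bash
python3 - <<'E'
from h import *
o=env.get_obs();print(o['position'],o['opening'])
s=env.snapshot('scene');a=s['img'].copy()
for n in("clip","clip_jaw_a","card_edge","bin","blue_clip"):print(n,env.mark_of('scene',n)[:2])
print(proj(s,o['position']+[0,0,-.021]))
cv2.imwrite('pics/g2.png',cv2.resize(a[120:300,200:360],(533,600),interpolation=2)[...,::-1])
E
```

```text
[0.55577142 0.17962995 0.27944368] 0.36596593114115533
clip [{'xy': [298.2, 193.6], 'conf': 0.71}]
clip_jaw_a [{'xy': [298.4, 206.8], 'conf': 0.59}]
card_edge [{'xy': [238.7, 143.8], 'conf': 0.63}]
bin [{'xy': [367.0, 366.2], 'conf': 0.65}, {'xy': [288.1, 284.1], 'conf': 0.57}]
blue_clip [{'xy': [239.5, 141.9], 'conf': 0.73}, {'xy': [318.0, 263.7], 'conf': 0.63}]
(np.float64(296.8054712757602), np.float64(192.20488226747977))
```

View pics/g2.png

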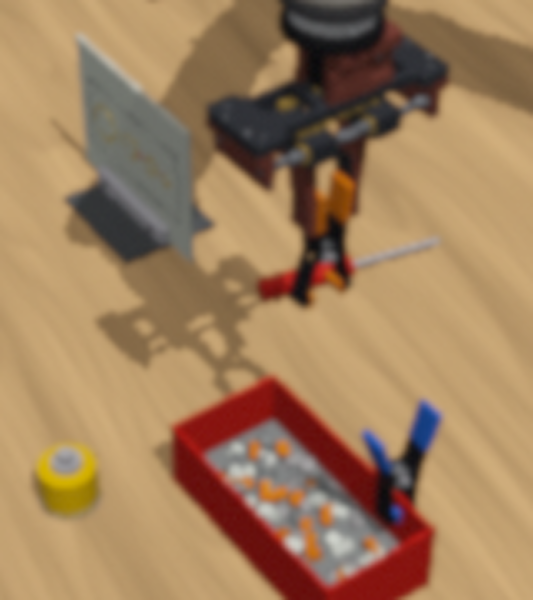

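Call:
servo_tool --targets '[[[-0.002,0.01,0,0,0,0.003],[-0.003,0.02,0,0,0,0.003],[-0.004,0.028,0,0,0,0.003],[-0.004,0.028,0,0,0,0.003],[-0.004,0.028,0,0,0,0.003],[-0.004,0.028,0,0,0,0.003],[-0.004,0.028,0,0,0,0.003],[-0.004,0.028,0,0,0,0.003]]]'

```text
clock: 8.87
position: [0.5525, -0.0235, 0.2763]
tcp_rot: [0.0, 0.998, 0.062, -0.0]
ft_force: [0.4, -0.1, -1.2]
opening: 0.367
```

Call:
servo_tool --targets '[[[-0.004,0.028,0,0,0,0.003],[-0.005,0.028,0,0,0,0.004],[-0.005,0.028,0,0,0,0.004],[-0.005,0.028,0,0,0,0.004],[-0.005,0.028,0,0,0,0.004],[-0.005,0.028,0,0,0,0.003],[-0.004,0.022,0,0,0,0.003],[-0.001,0.012,0,0,0,0.003]]]'

```text
clock: 9.53
position: [0.5405, -0.2302, 0.276]
tcp_rot: [0.001, 0.999, 0.046, -0.001]
ft_force: [-0.9, -1.2, 0.1]
opening: 0.366
```

Call:
servo_tool --targets '[[[0,0,0,0,0,0],[0,0,0,0,0,0],[0,0,0,0,0,0],[0,0,0,0,0,0],[0,0,0,0,0,0],[0,0,0,0,0,0],[0,0,0,0,0,0],[0,0,0,0,0,0]]]'

```text
clock: 10.2
position: [0.5423, -0.2254, 0.2767]
tcp_rot: [-0.0, 0.999, 0.049, 0.0]
ft_force: [-0.2, -0.1, 0.6]
opening: 0.367
```

```bash
python3 - <<'E'
from h import *
o=env.get_obs();p=o['position'];print(p,o['tcp_rot'],o['opening'])
S={c:env.snapshot(c) for c in("scene","top")};s=S['scene']
for c in S:
  for n in("clip","clip_jaw_a","card_edge"):print(c,n,[(x['xy'],x['conf']) for x in env.mark_of(c,n)[:2]])
print('pred pivot',proj(s,p+[0,0,-.021]),'pred pad mid',proj(s,p+[0,0,-.063]),'edge',[proj(s,q) for q in((.5425,-.2255,.165),(.553,-.330,.165),(.5325,-.121,.165))])
cv2.imwrite('pics/g3.png',cv2.resize(s['img'][70:190,180:310],(650,600),interpolation=2)[...,::-1])
E
```

```text
[ 0.54228006 -0.2253636   0.27672448] [-1.58320939e-06  9.98811166e-01  4.87468119e-02  5.47464706e-05] 0.3671993550608052
scene clip [([235.8, 121.4], 0.81)]
scene clip_jaw_a [([238.7, 132.0], 0.68), ([221.8, 267.9], 0.68)]
scene card_edge [([238.8, 142.7], 0.83), ([319.2, 261.0], 0.32)]
top clip [([435.4, 216.6], 0.58)]
top clip_jaw_a [([429.4, 225.3], 0.87), ([427.3, 212.4], 0.58)]
top card_edge [([422.5, 220.9], 0.87), ([400.6, 227.2], 0.69)]
pred pivot (np.float64(237.1825216439033), np.float64(119.97062918509624)) pred pad mid (np.float64(237.8775111526245), np.float64(131.4359651700137)) edge [(np.float64(238.5749099407467), np.float64(144.2327524207758)), (np.float64(223.05824093440194), np.float64(129.9116309332606)), (np.float64(255.26282408975968), np.float64(159.80996561167302))]
```

View pics/g3.png

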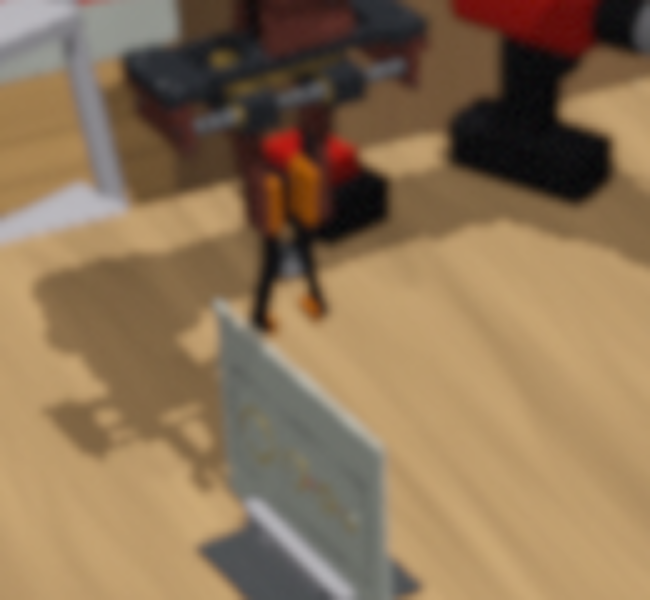

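Call:
servo_tool --targets '[[[-0.002,0,0.005,0,0,0],[0,0,0.006,0,0,0],[0,0,0.006,0,0,0],[0,0,0.006,0,0,0],[0,0,0.006,0,0,0],[0,0,0.005,0,0,0],[0,0,0,0,0,0],[0,0,0,0,0,0]]]'

```text
clock: 11.27
position: [0.5401, -0.2259, 0.2423]
tcp_rot: [-0.0, 0.999, 0.049, -0.0]
ft_force: [-0.3, -0.0, -0.6]
opening: 0.366
```

```bash
python3 - <<'E'
from h import *
o=env.get_obs();p=o['position'];print(p,o['opening'])
S={c:env.snapshot(c) for c in("scene","top")};s=S['scene']
print('pred pivot',proj(s,p+[0,0,-.021]),'pad mid',proj(s,p+[0,0,-.063]))
A=cv2.resize(s['img'][100:170,200:280],(640,560),interpolation=2)
B=cv2.resize(S['top']['img'][190:250,380:480],(0,0),fx=1,fy=1)
cv2.imwrite('pics/g4.png',A[...,::-1])
E
```

```text
[ 0.54006467 -0.2258528   0.24226147] 0.3663757064134019
pred pivot (np.float64(238.32289878526143), np.float64(129.16462749254777)) pad mid (np.float64(238.98742049129794), np.float64(140.29596438240736))
```

View pics/g4.png

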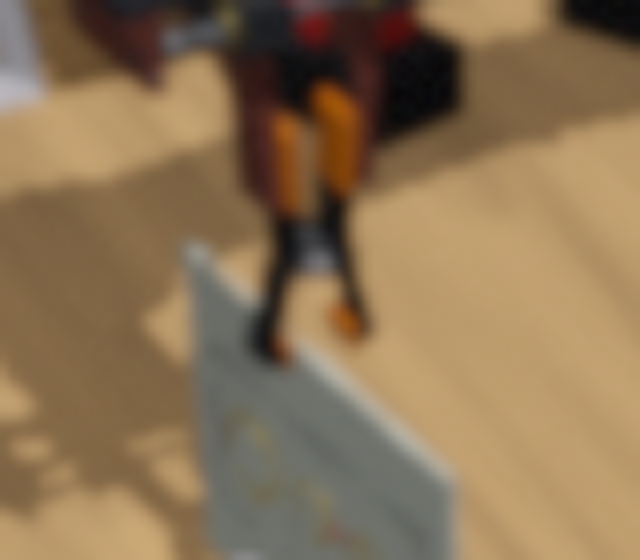

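Call:
servo_tool --targets '[[[-0.001,0,0.003,0,0,0],[0,0,0.005,0,0,0],[0,0,0.006,0,0,0],[0,0,0.006,0,0,0],[0,0,0.005,0,0,0],[0,0,0,0,0,0],[0,0,0,0,0,0],[0,0,0,0,0,0]]]'

```text
clock: 12.03
position: [0.5394, -0.226, 0.2178]
tcp_rot: [0.0, 0.999, 0.049, 0.0]
ft_force: [1.5, -0.5, -0.5]
opening: 0.368
```

```bash
python3 - <<'E'
from h import *
o=env.get_obs();p=o['position'];print(p,o['opening'],o['ft_force'])
s=env.snapshot('scene')
print('pred pivot',proj(s,p+[0,0,-.021]),'pad mid',proj(s,p+[0,0,-.063]))
cv2.imwrite('pics/g5.png',cv2.resize(s['img'][100:170,200:280],(640,560),interpolation=2)[...,::-1])
E
```

```text
[ 0.53935767 -0.22600897  0.2177549 ] 0.36766403493086497 [ 1.47860124 -0.50052695 -0.46721612]
pred pivot (np.float64(238.8927195434607), np.float64(135.6289750222439)) pad mid (np.float64(239.54048321814503), np.float64(146.53304919825382))
```

View pics/g5.png

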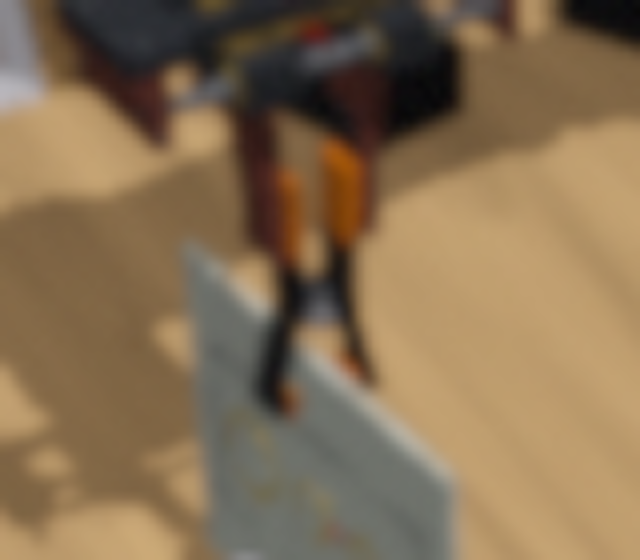

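Call:
servo_tool --targets '[[[0,0,0.003,0,0,0],[0,0,0.004,0,0,0],[0,0,0.003,0,0,0],[0,0,0,0,0,0],[0,0,0,0,0,0],[0,0,0,0,0,0],[0,0,0,0,0,0],[0,0,0,0,0,0]]]'

```text
clock: 12.75
position: [0.5393, -0.2261, 0.2078]
tcp_rot: [0.0, 0.999, 0.048, 0.0]
ft_force: [-0.3, 0.5, -0.1]
opening: 0.37
```

```bash
python3 - <<'E'
from h import *
F=[]
for i in range(6):
    s=env.snapshot('scene');F.append(env.get_obs()['ft_force'])
o=env.get_obs();print(o['position'],o['opening'],np.mean(F,0).round(2),np.std(F,0).round(2))
print([x['xy'] for x in env.mark_of('scene','card_edge')[:1]],[x['xy'] for x in env.mark_of('scene','bin')],[x['xy'] for x in env.mark_of('scene','blue_clip')])
cv2.imwrite('pics/g6.png',cv2.resize(s['img'][105:175,200:280],(640,560),interpolation=2)[...,::-1])
E
```

```text
[ 0.53923426 -0.22606714  0.20773572] 0.36574050326813795 [-0.1  -0.01 -0.64] [0.44 0.58 0.28]
[[240.2, 146.7]] [[286.1, 281.7], [366.5, 364.3]] [[319.7, 261.9], [233.9, 154.3]]
```

View pics/g6.png

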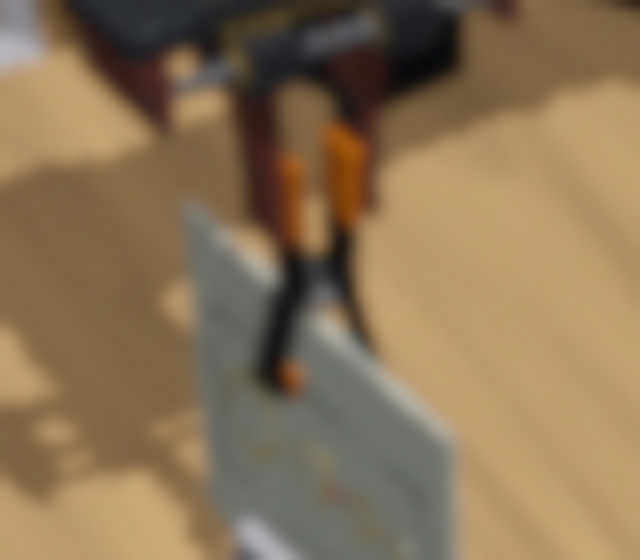

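```bash
python3 -c "
from rig import env
print(env.sign_off())"
```

```text
the job is handed in; nothing more can be done
None
```

I took the orange clip off the bin rim and handed the job in with it still held squeezed open over the middle of the card's top edge. The robot's clock read about 13 s.

Last checks before handing in:
- **Opening:** the fingers are about 32 mm apart, which puts the clip at its open stop, with a gap of about 25 mm between the pads.
- **Position:** the last picture shows one jaw in front of the card and one behind. The barrel is centred over the edge as near as I could read it, within 2–3 mm. From the tool position, the pivot is about 22 mm above the edge and the pads about 20 mm below it.
- **Contact:** the average sideways force was about 0.1 N, within sensor noise. One reading during the descent showed 1.5 N sideways, but it did not come back. I could not measure the force between clip and card directly.
- **Other things:** the card's edge looks unmoved, and the bin and blue clip show no visible shift. I didn't recheck the hole saw, tape and screwdriver at the end; the moves stayed clear of them.

The measurements of the card's sideways position disagreed by about 3–4 mm, so I moved the clip 3 mm towards the robot to centre it, going by close-up pictures.

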